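Open the leg of a counter sign and hold it upright for lettering

ROBOT

A 6-joint arm with a two-finger parallel gripper is mounted at the origin on the work surface. World frame = base frame: x ahead of the robot, y to its left, z up, the work surface at z = 0. Lengths are in m, angles in rad, forces in N, time in s.
With the tool pointing down it reaches from about 0.35 to 0.975 m from the base axis. Payload 4.9 kg.
Tool frame: the origin (TCP) lies midway between the tips of the shut fingers; the grasp point (between the pads) lies 19 mm behind it (ctrl.tcp_to_grasp is the distance from the TCP to the grasp point, in m); z points along the fingers, y is the line along which they close (so a half turn about z gives the same grasp; the last joint's range is limited). The gripper opens to 85 mm and grips with 20 to 120 N. Pads are 22 mm wide; open, the fingers measure 114 mm over their backs; the gripper's body (76 mm by 85 mm) begins 54 mm behind the grasp point. The pads swing forward as they close: fully open they stand 13 mm farther back than shut.
Start: joints at [-1.293, 0.053, 1.613, -0, 1.476, -0.119], TCP at [0.242, -0.576, 0.231] pointing down, gripper open.
Joint ranges: [-3.01, 3.01], [-1.01, 2.22], [0.06, 2.58], [-1.02, 4.17], [0.09, 2.62], [-3.14, 3.14]. Speed limits (rad/s): [2.57, 2.57, 3.14, 3.14, 3.14, 3.14].

INTERFACE

Orientations are given as a rotation vector (axis times angle).
In Python, from station import ctrl, cams, readout gives the robot as it stands (ctrl), with the cameras (cams) and the readings (readout).
- The arm moves only by the tool jog_arm, called after "Request:" by a JSON object that holds its "name" and its "arguments". Schema: {"type":"object","properties":{"plan":{"type":"array","items":{"type":"array","prefixItems":[{"type":"number"},{"type":"array","items":{"type":"number"},"minItems":3,"maxItems":3},{"type":"array","items":{"type":"number"},"minItems":3,"maxItems":3}],"minItems":3,"maxItems":3},"minItems":1,"maxItems":20},"force":{"type":"number"},"only":{"type":"string"},"quiet":{"type":"boolean"},"lines":{"type":"string"}},"required":["plan"],"additionalProperties":false}. plan is a list of rows, 1 to 20 of them, each written [opening, [dx, dy, dz], [rx, ry, rz]]: the finger opening in m, then dx, dy, dz in normalised numbers (1 is 0.6 m), then a rotation vector rx, ry, rz in shares of pi rad (1.0 is pi rad); each row is the pose to reach, as a shift and turn from the pose commanded when the call began, along the tool's axes at that moment; what a row does not reach only later rows make up. A row lasts 1/12 s, in which the tool goes at most 0.0417 m and 0.125 rad, less where a joint would pass 70% of its speed; a pose out of reach is approached as far as the arm can. The fingers move at their own pace and stop on an object; force is the grip in N (left out, the last holds). Time passes only in rows, so rows that do not move let the fingers close. The tool returns the time, the measured TCP pose, the force, the opening and the grip force at its end. only (a regular expression) keeps the lines of the reply that match it, lines (a string "A,B") keeps lines A to B, and quiet returns only ok. Shift and turn numbers lie between -1 and 1, and a call with a number outside is refused. Input that does not fit is refused with a message, and nothing moves.
- readout.get_obs(): the state, without advancing time (a new reading comes with each control period).
- cams.get_image(name): name is "side" or "top"; returns the picture (420x560x3 uint8, red, green, blue); there is no depth.
- cams.camera_params(name): a dict with "fx", "fy", "cx", "cy" (pixels), "k1" (the pictures are not rectified: a ray, as slopes to the right and down, at radius r is drawn at 1 + k1 r^2 times it, then the intrinsics apply), "T" (4x4, takes a point from camera to world coordinates). Camera axes: x right, y down, z forward; pixel columns grow to the right and rows downward; lengths in m; the calibration is good to about 2 mm. A picture is of the moment at which its call begins. camera_params takes no time and is no camera call.
- ctrl.finish_job(): hands the job in; it is judged then, once.
The state is a dict: "t": time; "q": joint angles; "dq": joint speeds; "effort": joint torques, N m; "tool_pos": TCP position; "tool_rot": TCP orientation; "contact_force": force on the tool from outside, world axes, zero at the start; "wrist_torque": the same for the moment, N m; "opening": finger opening in m; "grip_force": force on a finger pad.
Only numpy, scipy, OpenCV 4.12 (cv2) and the standard library are available. Lean on these libraries where they do the work, as an engineer would, in place of code of your own. Each camera call takes 0.05 s, during which the arm holds its last target. There are 200 camera calls.

TASK

The shop's little chalkboard sign lies face down on the cutting mat: while it lies there, flip its sprung leg out from the back, past the centre of its spring until it stays fully out by itself. Then raise the sign by the dowel at its top until it stands upright and plumb on its two rubber feet on the bench, not leaning back on the leg, and keep gripping it there so that it cannot tip while I chalk the prices on: the program finishes while still holding the sign. Do not drop or fling the sign, and leave the scissors, stapler, ribbon and bucket where they are.

Things in the scene. Friction and masses are not known exactly. Their poses are not given: they have to be found in the camera images.
- sign: Loose chalkboard, 0.45 to 0.75 kg, brown frame 240 wide (x) by 272 tall (y) by 22 thick (z), lying on its face. Origin: middle of the face side. y runs from bottom edge (-136) to top (+136), z out of its back (up as it lies). Board's back at z = 15, bottom rail to y = -114, top rail y = 40 to 86. Upright it tips unless held; on the open leg it leans 0.35 rad.
- dowel_mid (a point): Middle of the carrying dowel: round, 14 mm in diameter, 200 mm free length along the sign's x, at sign y = +126, z = 15 (so its axis is 15 mm above the bench as the sign lies). 33 mm clear gap between dowel and top rail, nothing on the other side.
- foot_left (a point): Tip of a black rubber ball foot under the bottom edge, at sign (-100, -141, 11): 14 mm ball, sticking out 5 mm, at mid-thickness, clear of the bench as the sign lies. Tipped up, the sign first turns about the face-side bottom edge (y = -136, z = 0), and from about 1.1 rad on about the feet; plumb, it stands on the two feet alone, dowel axis 267 mm up.
- foot_right (a point): Tip of the other foot, at sign (+100, -141, 11).
- strut_hinge (a point): Middle of the leg's hinge pin on the sign's back at sign (0, +54, 34); the pin runs along the sign's x.
- strut_grip (a point): Middle of the leg, 145 mm from the hinge pin: pinch it here across its 20 mm width, clear on both sides. The leg: aluminium bar 20 wide, 8 thick, 185 long from the pin, last 16 mm a black rubber foot. Stowed, it lies along the back, foot at the sign's bottom edge, its middle 34 mm above the bench and 19 mm above the board's back.
- strut (a joint): Leg angle: 0 stowed flat on the back, 0.70 fully out at its stop, turning its foot up away from the back. A thin tension spring beside the hinge works over centre: it pulls the leg back to 0 (0.15 N m when stowed) up to about 0.43 (as the sign lies), and on to 0.70 beyond that.
- scissors: Bystander: scissors with red loop handles, 190 mm long, lying flat. Origin at the pivot, on the bench.
- stapler: Bystander: black stapler, 130 x 30 x 50 mm. Origin under its middle.
- ribbon: Bystander: pink ribbon spool, 70 mm across, 30 mm high, lying on its flange. Origin under its middle.
- bucket: Bystander: little zinc bucket, 96 mm across, 100 mm high, standing. Origin under its middle.

How it is judged:
On the way, in this order (a step that is already met when the one before it is completed fails the run):
1. with the sign still lying on its face, the leg is out past its spring's centre, at its stop (value of joint strut above 0.64 rad and angle between sign's own z axis and vertical below 0.12 rad), for 0.3 s.
2. the sign stands upright on its two feet in the gripper, leg out (angle between sign's own y axis and vertical below 0.09 rad and height (world z) of each of foot_left, foot_right below 0.007 m and value of joint strut above 0.64 rad and contact force between the fingers and sign above 3 N), for 0.3 s.
At the end, for the whole second after the job is handed in: The sign stands within 0.09 rad (5 degrees) of plumb on its two rubber feet (both foot tips less than 7 mm above the bench), leg out at its stop (over 0.64 rad), still, and the fingers hold it with more than 3 N through the last second (all of step 2 and linear speed of sign below 0.03 m/s and angular speed of sign below 0.2 rad/s); the arm keeps its last pose, push and grip.
It fails at once if the sign is dropped or flung (faster than 0.7 m/s) (linear speed of sign above 0.7 m/s).
It fails at once if a bystander is shifted by more than 30 mm (distance of any of scissors, stapler, ribbon, bucket from where it was at the start of the episode above 0.03 m).
It also fails if it takes over 64 s, if anything falls off the work surface, if the arm or the gripper's body presses on something with over 40 N, if the wrist force passes 120 N, or if a joint passes its speed limit or range.

## Working session

There is one attempt and no reset: what is moved stays moved. The work goes in short steps, Python scripts to look and compute and a tool call to move; the robot and the scene stay as the last step left them, time stands still between calls to the robot, and variables do not carry over. Pictures are saved under pics/ and viewed, at most 10 in all, crops included, and the job is handed in when it is done.

```bash
ls; mkdir -p pics
```

Create h.py:
```python
import numpy as np, cv2
from station import ctrl, cams, readout
from scipy.spatial.transform import Rotation as R
def snap(n,f):
    im=cams.get_image(n); cv2.imwrite(f,im[:,:,::-1]); return im
def proj(n,P):
    c=cams.camera_params(n);T=np.array(c['T']);p=(np.atleast_2d(P)-T[:3,3])@T[:3,:3]
    s=p[:,:2]/p[:,2:];s=s*(1+c['k1']*(s**2).sum(1,keepdims=True));return s*[c['fx'],c['fy']]+[c['cx'],c['cy']]
def ray(n,uv,z):
    c=cams.camera_params(n);T=np.array(c['T']);d=(np.atleast_2d(uv)-[c['cx'],c['cy']])/[c['fx'],c['fy']];s=d.copy()
    for _ in range(30): s=d/(1+c['k1']*(s**2).sum(1,keepdims=True))
    w=np.c_[s,np.ones(len(s))]@T[:3,:3].T
    return T[:3,3]+w*((z-T[2,3])/w[:,2:])
```

Run:
```python
from h import *
snap('top','pics/t0.png');snap('side','pics/s0.png')
o=readout.get_obs();print(o['t'],o['tool_pos'],o['tool_rot'],ctrl.tcp_to_grasp)
for n in('top','side'):print(cams.camera_params(n))
```

```text
pics
station.py
0.1 [ 0.24136968 -0.57587992  0.23014365] [-3.07811645e+00 -6.18843585e-01  2.83927784e-04] 0.0187
{'fx': 414.2209519774423, 'fy': 414.2209519774423, 'cx': 276.6384320365063, 'cy': 220.6036235080156, 'k1': -0.06474530476237365, 'T': array([[ 0.05587339, -0.97126654,  0.23134276,  0.31706112],
       [-0.99842728, -0.05328573,  0.01742381, -0.01137728],
       [-0.0045959 , -0.23195245, -0.97271627,  1.14685558],
       [ 0.        ,  0.        ,  0.        ,  1.        ]])}
{'fx': 457.9677484567509, 'fy': 457.9677484567509, 'cx': 278.4070327539543, 'cy': 208.41171078277992, 'k1': -0.11763483770772208, 'T': array([[-0.97796666, -0.12819795,  0.16476195,  0.38100189],
       [-0.20871705,  0.61665233, -0.7590633 ,  0.92229252],
       [-0.00429048, -0.77672723, -0.62982252,  0.84772855],
       [ 0.        ,  0.        ,  0.        ,  1.        ]])}
```

View pics/t0.png

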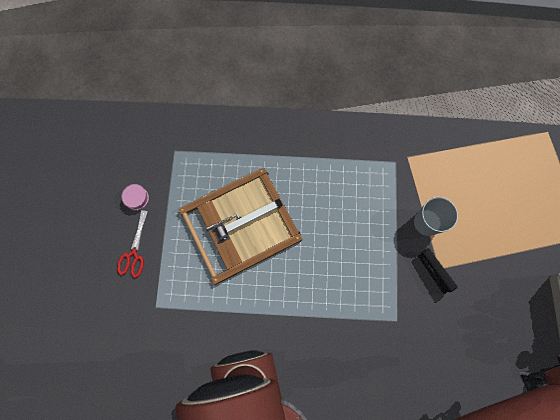

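View pics/s0.png

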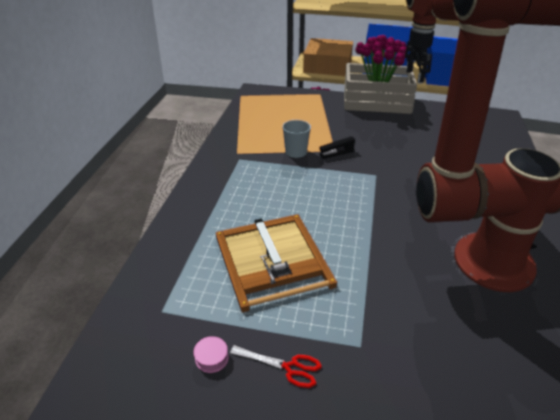

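The top picture shows the sign with its dowel from about (184,211) to (215,280), its leg from the hinge at (221,232) to the foot at (280,204), and the ribbon (135,197) and scissors (135,245) beyond the dowel. I'll zoom in for accuracy.

Run:
```python
from h import *
for n,f,(x,y,w,h),k in(('top','pics/t0.png',(170,160,140,130),5),('side','pics/s0.png',(205,205,140,110),5)):
    im=cv2.imread(f)[y:y+h,x:x+w];im=cv2.resize(im,None,fx=k,fy=k,interpolation=cv2.INTER_CUBIC)
    if k*h<=600: cv2.imwrite(f.replace('0.','z.'),im)
    else: cv2.imwrite(f.replace('0.','z.'),im[:600])
```

```text
(no output)
```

View pics/tz.png

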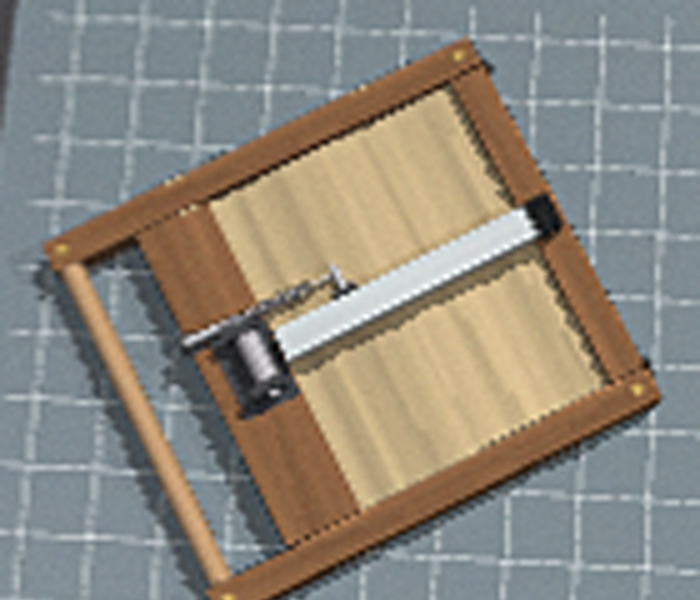

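View pics/sz.png

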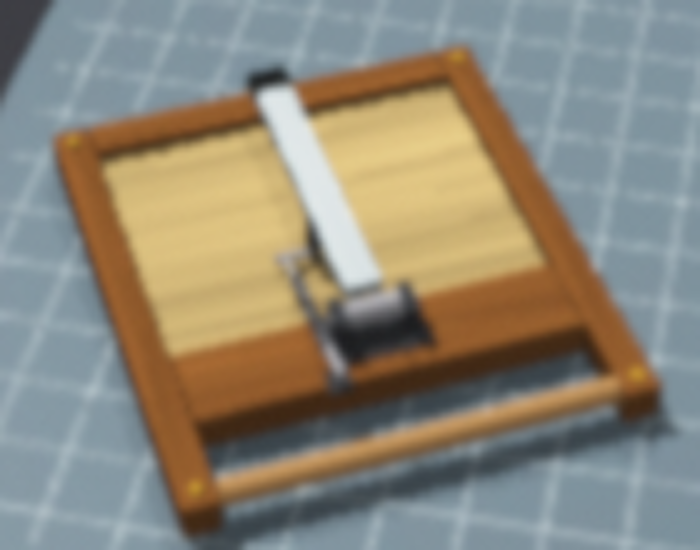

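Create fit.py:
```python
from h import *
from scipy.optimize import least_squares
S=np.array([[1,1],[1,-1],[-1,-1],[-1,1]])
t=np.array([[62,250],[458,56],[638,390],[228,598]])/5+[170,160]-.4
s=np.array([[195,487],[75,142],[456,57],[637,373]])/5+[205,205]-.4
def W(p,P):
    c,q=np.cos(p[2]),np.sin(p[2]);return np.array([p[0],p[1],0])+np.c_[P[:,0]*c-P[:,1]*q,P[:,0]*q+P[:,1]*c,P[:,2]]
def f(p):
    P=np.c_[S*[p[3],p[4]],np.full(4,.022)]
    return np.r_[(proj('top',W(p,P))-t).ravel(),(proj('side',W(p,P))-s).ravel()]
r=least_squares(f,[.4,.1,.4,.11,.126]);print(r.x,np.abs(r.fun).max(),r.fun.round(1))
np.save('pose.npy',r.x[:3])
m=np.array([[0,.126,.015],[0,.054,.034],[0,-.091,.034],[0,-.131,.038],[0,-.131,.034],[.1,-.141,.011]])
print(W(r.x,m).round(4));print(proj('top',W(r.x,m)).round(1),proj('side',W(r.x,m)).round(1))
o=readout.get_obs();M=R.from_rotvec(o['tool_rot']).as_matrix();print(M.round(3))
```

```bash
python3 fit.py
```

```text
[0.57177787 0.11368097 0.53227635 0.10998411 0.12530632] 0.5783714774796067 [-0.  -0.4 -0.  -0.3 -0.2 -0.4  0.  -0.3  0.4  0.1  0.1 -0.2  0.6 -0.
  0.2  0. ]
[[0.5078 0.2222 0.015 ]
 [0.5444 0.1602 0.034 ]
 [0.618  0.0353 0.034 ]
 [0.6383 0.0008 0.038 ]
 [0.6383 0.0008 0.034 ]
 [0.7295 0.0429 0.011 ]]
[[198.5 243.9]
 [220.8 230.9]
 [267.8 207.5]
 [280.5 200.7]
 [280.5 201.1]
 [267.7 172.4]] [[289.3 292.6]
 [279.5 266.1]
 [262.3 228.8]
 [258.  218.5]
 [258.1 219.7]
 [222.3 231.4]]
[[ 0.922  0.386 -0.001]
 [ 0.386 -0.922  0.002]
 [ 0.    -0.002 -1.   ]]
```

Create go.py:
```python
from h import *
def rel(p,Mt):
    o=readout.get_obs();M=R.from_rotvec(o['tool_rot']).as_matrix()
    print(o['t'],'d',(M.T@(np.array(p)-o['tool_pos'])).round(4),'rv',R.from_matrix(M.T@Mt).as_rotvec().round(4))
def down(yaw,tilt=0,ax=None):
    y=np.array([np.cos(yaw),np.sin(yaw),0]);z=np.array([0,0,-1.]);M=np.c_[np.cross(y,z),y,z]
    return M
```

Run:
```python
from go import *
rel([.618,.0353,.09],down(.532))
```

```text
0.1 d [ 0.5835 -0.4179  0.141 ] rv [-1.200e-03 -1.800e-03 -1.706e+00]
```

Units first: shifts go in shares of 0.6 m and turns go in shares of pi rad. So 0.5835 m / 0.6 = 0.9725, -0.418 m / 0.6 = -0.6967, -1.706 rad / 3.1416 = -0.543.

Request:
{"name": "jog_arm", "arguments": {"plan": [[0.045,[0.9725,-0.6967,0.1333],[-0.0003,-0.0006,-0.543]],[0.045,[0.9725,-0.6967,0.1333],[-0.0003,-0.0006,-0.543]],[0.045,[0.9725,-0.6967,0.1333],[-0.0003,-0.0006,-0.543]],[0.045,[0.9725,-0.6967,0.1333],[-0.0003,-0.0006,-0.543]],[0.045,[0.9725,-0.6967,0.1333],[-0.0003,-0.0006,-0.543]],[0.045,[0.9725,-0.6967,0.1333],[-0.0003,-0.0006,-0.543]],[0.045,[0.9725,-0.6967,0.1333],[-0.0003,-0.0006,-0.543]],[0.045,[0.9725,-0.6967,0.1333],[-0.0003,-0.0006,-0.543]],[0.045,[0.9725,-0.6967,0.1333],[-0.0003,-0.0006,-0.543]],[0.045,[0.9725,-0.6967,0.1333],[-0.0003,-0.0006,-0.543]],[0.045,[0.9725,-0.6967,0.1333],[-0.0003,-0.0006,-0.543]],[0.045,[0.9725,-0.6967,0.1333],[-0.0003,-0.0006,-0.543]],[0.045,[0.9725,-0.6967,0.1333],[-0.0003,-0.0006,-0.543]],[0.045,[0.9725,-0.6967,0.1333],[-0.0003,-0.0006,-0.543]],[0.045,[0.9725,-0.6967,0.1333],[-0.0003,-0.0006,-0.543]],[0.045,[0.9725,-0.6967,0.1333],[-0.0003,-0.0006,-0.543]],[0.045,[0.9725,-0.6967,0.1333],[-0.0003,-0.0006,-0.543]],[0.045,[0.9725,-0.6967,0.1333],[-0.0003,-0.0006,-0.543]],[0.045,[0.9725,-0.6967,0.1333],[-0.0003,-0.0006,-0.543]],[0.045,[0.9725,-0.6967,0.1333],[-0.0003,-0.0006,-0.543]]], "force": 20}}

```text
t: 1.77
tool_pos: [0.6177, 0.0348, 0.1505]
tool_rot: [-1.557, -2.728, 0.005]
contact_force: [-0.4, 0.0, -0.1]
opening: 0.0446
grip_force: 0.0
```

Run:
```python
from go import *
o=readout.get_obs();print(o['tool_pos'],o['q'])
rel([.618,.0353,.022],down(.532))
```

```text
[0.61769575 0.03478877 0.1505097 ] [-0.06277099  0.10022734  1.70061835 -0.00268837  1.3421027  -0.59555787]
1.7667 d [0.0005 0.0009 0.1285] rv [-0.0026  0.0014  0.0014]
```

To row units: 0.128 m / 0.6 = 0.2133, 0.0005 m / 0.6 = 0.0008.

Request:
{"name": "jog_arm", "arguments": {"plan": [[0.045,[0.0008,0.0017,0.05],[0,0,0]],[0.045,[0.0008,0.0017,0.1],[0,0,0]],[0.045,[0.0008,0.0017,0.15],[0,0,0]],[0.045,[0.0008,0.0017,0.1833],[0,0,0]],[0.045,[0.0008,0.0017,0.2033],[0,0,0]],[0.045,[0.0008,0.0017,0.2133],[0,0,0]],[0.045,[0.0008,0.0017,0.2133],[0,0,0]],[0.012,[0.0008,0.0017,0.2133],[0,0,0]],[0.012,[0.0008,0.0017,0.2133],[0,0,0]],[0.012,[0.0008,0.0017,0.2133],[0,0,0]],[0.012,[0.0008,0.0017,0.2133],[0,0,0]],[0.012,[0.0008,0.0017,0.2133],[0,0,0]],[0.012,[0.0008,0.0017,0.2133],[0,0,0]],[0.012,[0.0008,0.0017,0.2133],[0,0,0]]], "force": 25}}

```text
t: 2.93
tool_pos: [0.6203, 0.0349, 0.0254]
tool_rot: [1.557, 2.724, -0.001]
contact_force: [-1.4, -2.7, 5.9]
opening: 0.019
grip_force: 27.8
```

To row units: -0.0434 m / 0.6 = -0.0723, -0.0362 m / 0.6 = -0.0603, -0.3 rad / 3.1416 = -0.0955.

Request:
{"name": "jog_arm", "arguments": {"plan": [[0.012,[-0.0005,0,-0.0125],[0,-0.0159,0]],[0.012,[-0.0008,0,-0.0242],[0,-0.0318,0]],[0.012,[0,0,-0.0363],[0,-0.0477,0]],[0.012,[0.0008,0,-0.0483],[0,-0.0637,0]],[0.012,[0.0028,0,-0.0603],[0,-0.0796,0]],[0.012,[0.005,0,-0.0723],[0,-0.0955,0]]], "force": 25}}

```text
t: 3.43
tool_pos: [0.6179, 0.0375, 0.0681]
tool_rot: [1.424, 2.489, -0.219]
contact_force: [-0.2, -2.7, 0.7]
opening: 0.0193
grip_force: 27.1
```

```bash
python3 -c "
from go import *
snap('side','pics/s1.png')"
```

```text
(no output)
```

View pics/s1.png

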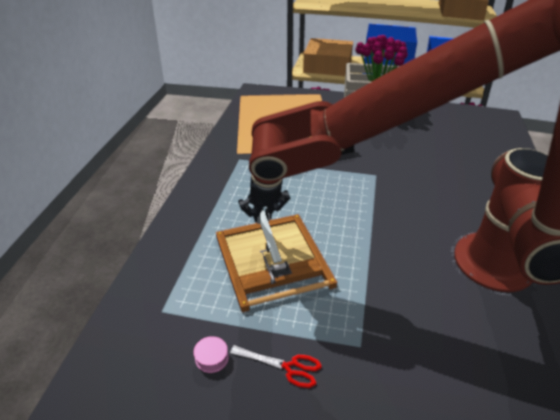

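Leg is lifting (foot near (263,212)) and the sign's corners haven't moved; continue.

To row units: -0.055 m / 0.6 = -0.0917, -0.0505 m / 0.6 = -0.0842, -0.05 rad / 3.1416 = -0.0159.

Request:
{"name": "jog_arm", "arguments": {"plan": [[0.012,[-0.0005,0,-0.0125],[0,-0.0159,0]],[0.012,[-0.0008,0,-0.0242],[0,-0.0318,0]],[0.012,[0,0,-0.0363],[0,-0.0477,0]],[0.012,[0.0008,0,-0.0483],[0,-0.0637,0]],[0.012,[0.0028,0,-0.0603],[0,-0.0796,0]],[0.012,[0.005,0,-0.0723],[0,-0.0955,0]],[0.012,[0.0083,0,-0.0842],[0,-0.1114,0]],[0.012,[0.0108,0,-0.0917],[0,-0.121,0]],[0.012,[0.0108,0,-0.0917],[0,-0.121,0]]], "force": 25}}

```text
t: 4.23
tool_pos: [0.6063, 0.0581, 0.1189]
tool_rot: [1.245, 2.181, -0.444]
contact_force: [-0.6, -2.9, 3.9]
opening: 0.0194
grip_force: 27.3
```

```bash
python3 -c "
from go import *
print(readout.get_obs()['q'])
print(readout.get_obs()['wrist_torque'])"
```

```text
[ 0.25301004  0.06957845  1.90550872 -0.75637037  1.08666108  0.05809413]
[-0.25937292 -0.01919954 -0.2132964 ]
```

To row units: -0.12 m / 0.6 = -0.2, -0.09 m / 0.6 = -0.15.

Request:
{"name": "jog_arm", "arguments": {"plan": [[0.05,[0,0,0],[0,0,0]],[0.05,[0,0,0],[0,0,0]],[0.05,[0,0,0],[0,0,0]],[0.05,[0,0,-0.05],[0,0,0]],[0.05,[0,0,-0.1],[0,0,0]],[0.05,[0,0,-0.15],[0,0,0]],[0.05,[0,0,-0.2],[0,0,0]]], "force": 25}}

```text
t: 4.82
tool_pos: [0.5667, 0.1229, 0.2106]
tool_rot: [1.249, 2.184, -0.445]
contact_force: [0.8, -0.4, -0.7]
opening: 0.0501
grip_force: 0.0
```

```bash
python3 -c "
from go import *
snap('side','pics/s2.png')
rel([.5078,.2222,.13],down(.532+np.pi/2))
rel([.5078,.2222,.13],down(.532-np.pi/2))"
```

```text
4.8667 d [ 0.1429 -0.0038 -0.0042] rv [-0.5277  0.5394 -1.5046]
4.8667 d [ 0.1429 -0.0038 -0.0042] rv [0.5393 0.5276 1.5037]
```

View pics/s2.png

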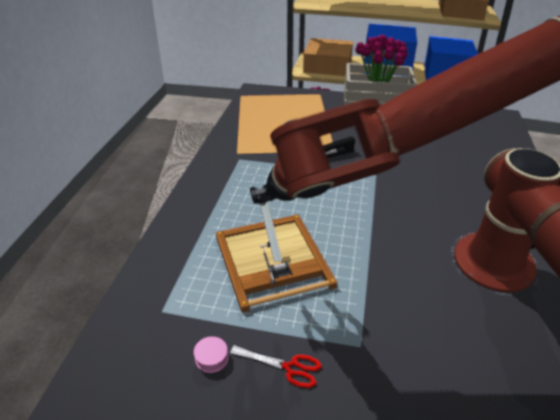

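Leg is fully out (foot around (264,207)) and the sign hasn't moved. Check leg angle numerically while moving to the dowel.

Run:
```python
from go import *
from fit import W
p=np.load('pose.npy')
for th in(.5,.6,.7):
    m=np.array([[0,.054-.185*np.cos(th),.034+.185*np.sin(th)]]);print(th,proj('side',W(p,m)).round(1))
rel([.5078,.2222,.2],down(.532-np.pi/2))
```

```text
[0.57177787 0.11368097 0.53227635 0.10998411 0.12530632] 0.5783714774796067 [-0.  -0.4 -0.  -0.3 -0.2 -0.4  0.  -0.3  0.4  0.1  0.1 -0.2  0.6 -0.
  0.2  0. ]
[[0.5078 0.2222 0.015 ]
 [0.5444 0.1602 0.034 ]
 [0.618  0.0353 0.034 ]
 [0.6383 0.0008 0.038 ]
 [0.6383 0.0008 0.034 ]
 [0.7295 0.0429 0.011 ]]
[[198.5 243.9]
 [220.8 230.9]
 [267.8 207.5]
 [280.5 200.7]
 [280.5 201.1]
 [267.7 172.4]] [[289.3 292.6]
 [279.5 266.1]
 [262.3 228.8]
 [258.  218.5]
 [258.1 219.7]
 [222.3 231.4]]
[[-0.391  0.861  0.325]
 [ 0.671  0.509 -0.54 ]
 [-0.63   0.007 -0.776]]
0.5 [[259.4 198.9]]
0.6 [[260.3 196.2]]
0.7 [[261.4 194.1]]
4.8667 d [ 0.0987 -0.0033 -0.0586] rv [0.5393 0.5276 1.5037]
```

To row units: 0.0987 m / 0.6 = 0.1645, 0.06 m / 0.6 = 0.1, 1.504 rad / 3.1416 = 0.4787.

Request:
{"name": "jog_arm", "arguments": {"plan": [[0.05,[0.1,-0.005,-0.0977],[0,0,0]],[0.05,[0.1645,-0.005,-0.0977],[0,0,0]],[0.034,[0.1645,-0.005,-0.0977],[0.1716,0.1681,0.4787]],[0.034,[0.1645,-0.005,-0.0977],[0.1716,0.1681,0.4787]],[0.034,[0.1645,-0.005,-0.0977],[0.1716,0.1681,0.4787]],[0.034,[0.1645,-0.005,-0.0977],[0.1716,0.1681,0.4787]],[0.034,[0.1645,-0.005,-0.0977],[0.1716,0.1681,0.4787]],[0.034,[0.1645,-0.005,-0.0977],[0.1716,0.1681,0.4787]],[0.034,[0.1645,-0.005,-0.0977],[0.1716,0.1681,0.4787]],[0.034,[0.1645,-0.005,-0.0977],[0.1716,0.1681,0.4787]],[0.034,[0.1645,-0.005,-0.0977],[0.1716,0.1681,0.4787]],[0.034,[0.1645,-0.005,-0.0977],[0.1716,0.1681,0.4787]],[0.034,[0.1645,-0.005,-0.0977],[0.1716,0.1681,0.4787]],[0.034,[0.1645,-0.005,-0.0977],[0.1716,0.1681,0.4787]],[0.034,[0.1645,-0.005,-0.0977],[0.1716,0.1681,0.4787]],[0.034,[0.1645,-0.005,-0.0977],[0.1716,0.1681,0.4787]],[0.034,[0.1645,-0.005,-0.0977],[0.1716,0.1681,0.4787]],[0.034,[0.1645,-0.005,-0.0977],[0.1716,0.1681,0.4787]],[0.034,[0.1645,-0.005,-0.0977],[0.1716,0.1681,0.4787]]], "force": 20}}

```text
t: 6.45
tool_pos: [0.5073, 0.219, 0.1934]
tool_rot: [3.029, 0.824, -0.012]
contact_force: [-0.6, -0.5, 0.8]
opening: 0.0342
grip_force: 0.0
```

Run:
```python
from go import *
im=snap('side','pics/s3.png');im2=cams.get_image('top')
a=im[180:320,190:350,::-1];b=im2[150:290,170:310,::-1]
cv2.imwrite('pics/c3.png',np.hstack([cv2.resize(a,None,fx=2.6,fy=2.6,interpolation=2),cv2.resize(b,None,fx=2.6,fy=2.6,interpolation=2)]))
o=readout.get_obs();print(o['q'])
rel([.5078,.2222,.004],down(.532-np.pi/2))
```

```text
[ 0.27438737 -0.08834955  1.81588114 -0.00214996  1.42154062  1.31441689]
6.55 d [ 0.0034 -0.0023  0.1895] rv [ 0.0002  0.0078 -0.0009]
```

View pics/c3.png

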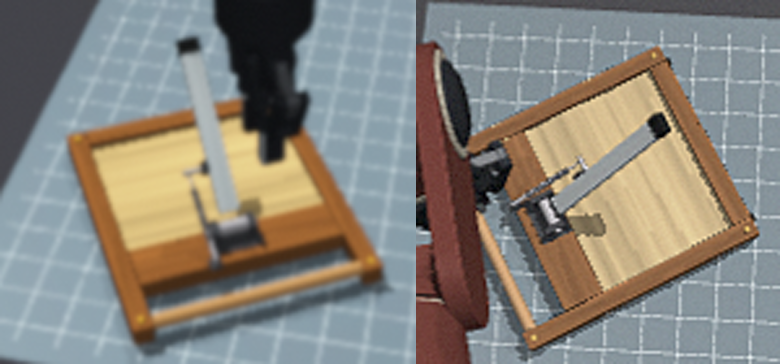

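The leg stands out (foot near (262,196), as predicted for 0.7 rad), and the sign is in place. Descend onto the dowel and grip.

To row units: 0.188 m / 0.6 = 0.3133, 0.04 m / 0.6 = 0.0667, 0.008 rad / 3.1416 = 0.0025.

Request:
{"name": "jog_arm", "arguments": {"plan": [[0.034,[0.0057,-0.0038,0.0667],[0,0.0025,0]],[0.034,[0.0057,-0.0038,0.1333],[0,0.0025,0]],[0.034,[0.0057,-0.0038,0.2],[0,0.0025,0]],[0.034,[0.0057,-0.0038,0.25],[0,0.0025,0]],[0.034,[0.0057,-0.0038,0.2833],[0,0.0025,0]],[0.034,[0.0057,-0.0038,0.3],[0,0.0025,0]],[0.034,[0.0057,-0.0038,0.3117],[0,0.0025,0]],[0.034,[0.0057,-0.0038,0.3133],[0,0.0025,0]],[0.008,[0.0057,-0.0038,0.3133],[0,0.0025,0]],[0.008,[0.0057,-0.0038,0.3133],[0,0.0025,0]],[0.008,[0.0057,-0.0038,0.3133],[0,0.0025,0]],[0.008,[0.0057,-0.0038,0.3133],[0,0.0025,0]],[0.008,[0.0057,-0.0038,0.3133],[0,0.0025,0]],[0.008,[0.0057,-0.0038,0.3133],[0,0.0025,0]]], "force": 20}}

```text
t: 7.72
tool_pos: [0.5092, 0.2227, 0.0074]
tool_rot: [-3.031, -0.822, -0.006]
contact_force: [-1.0, 2.8, 7.4]
opening: 0.0131
grip_force: 21.4
```

Run:
```python
from go import *
o=readout.get_obs();print(o['tool_pos']);print(R.from_rotvec(o['tool_rot']).as_matrix().round(3))
```

```text
[0.5091978  0.22268102 0.00744775]
[[ 0.863  0.505  0.003]
 [ 0.505 -0.863  0.002]
 [ 0.004  0.    -1.   ]]
```

To row units: -0.1453 m / 0.6 = -0.2422, -0.135 m / 0.6 = -0.225.

Request:
{"name": "jog_arm", "arguments": {"plan": [[0.008,[0,0.0008,-0.01],[0,0,0]],[0.008,[0,0.0022,-0.0217],[0,0,0]],[0.008,[0,0.0047,-0.0433],[0,0,0]],[0.008,[0,0.0087,-0.065],[0,0,0]],[0.008,[0,0.0137,-0.0867],[0,0,0]],[0.008,[0,0.02,-0.1075],[0,0,0]],[0.008,[0,0.0268,-0.1278],[0,0,0]],[0.008,[0,0.035,-0.1483],[0,0,0]],[0.008,[0,0.0442,-0.168],[0,0,0]],[0.008,[0,0.0545,-0.1875],[0,0,0]],[0.008,[0,0.0655,-0.2063],[0,0,0]],[0.008,[0,0.0778,-0.225],[0,0,0]],[0.008,[0,0.0905,-0.2422],[0,0,0]],[0.008,[0,0.0905,-0.2422],[0,0,0]]], "force": 20}}

```text
t: 8.88
tool_pos: [0.5377, 0.1737, 0.1542]
tool_rot: [3.031, 0.82, 0.009]
contact_force: [-0.5, 0.9, -2.4]
opening: 0.0129
grip_force: 19.6
```

Run:
```python
from go import *
snap('side','pics/s4.png')
```

```text
(no output)
```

View pics/s4.png

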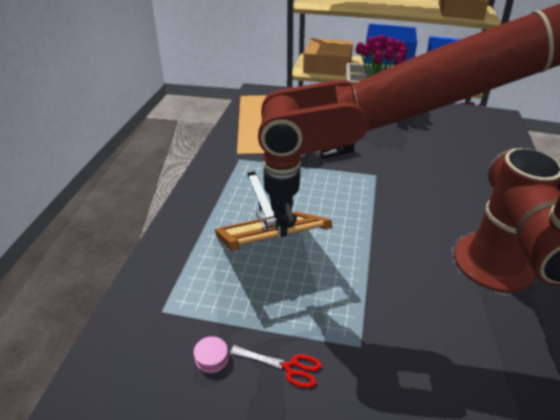

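The sign is about a third of the way up, gripped at the dowel (285,225), bottom edge still in place. Continue to about 1.5 rad.

To row units: 0.205 m / 0.6 = 0.3417, 0.1917 m / 0.6 = 0.3195.

Request:
{"name": "jog_arm", "arguments": {"plan": [[0.008,[0,0.0117,-0.015],[0,0,0]],[0.008,[0,0.0283,-0.0333],[0,0,0]],[0.008,[0,0.0442,-0.0487],[0,0,0]],[0.008,[0,0.06,-0.0637],[0,0,0]],[0.008,[0,0.0767,-0.0775],[0,0,0]],[0.008,[0,0.0942,-0.0903],[0,0,0]],[0.008,[0,0.1125,-0.1025],[0,0,0]],[0.008,[0,0.1312,-0.1138],[0,0,0]],[0.008,[0,0.1508,-0.124],[0,0,0]],[0.008,[0,0.1705,-0.1333],[0,0,0]],[0.008,[0,0.191,-0.1423],[0,0,0]],[0.008,[0,0.2113,-0.1507],[0,0,0]],[0.008,[0,0.2325,-0.1577],[0,0,0]],[0.008,[0,0.2538,-0.1638],[0,0,0]],[0.008,[0,0.2755,-0.1687],[0,0,0]],[0.008,[0,0.2973,-0.1727],[0,0,0]],[0.008,[0,0.3195,-0.1755],[0,0,0]],[0.008,[0,0.3333,-0.1767],[0,0,0]],[0.008,[0,0.3417,-0.1773],[0,0,0]],[0.008,[0,0.3417,-0.1773],[0,0,0]]], "force": 20}}

```text
t: 10.6
tool_pos: [0.6413, -0.0045, 0.261]
tool_rot: [3.029, 0.819, 0.01]
contact_force: [-0.2, 1.4, 6.7]
opening: 0.013
grip_force: 22.7
```

Run:
```python
from go import *
o=readout.get_obs();print(o['tool_pos'])
a=snap('side','pics/s5.png')[100:300,160:360,::-1];b=cams.get_image('top')[110:310,190:390,::-1]
cv2.imwrite('pics/t5.png',b)
cv2.imwrite('pics/c5.png',np.hstack([cv2.resize(x,None,fx=2,fy=2,interpolation=2) for x in(a,b)]))
```

```text
[ 0.64125747 -0.00451959  0.26103683]
```

View pics/c5.png

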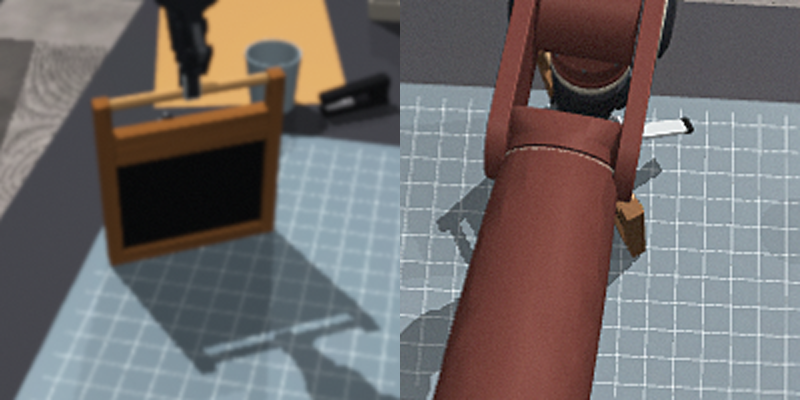

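Create tilt.py:
```python
from go import *
def tilt(uv):
    y=np.array([-np.sin(.532),np.cos(.532),0]);o=readout.get_obs()
    P=ray('side',uv,.005);d=(P-o['tool_pos'])@y
    print(P.round(4),d.round(4),'len',np.linalg.norm(P[0]-P[1]).round(4),'phi-pi/2',((.015-d)/.262).round(3))
```

```bash
python3 -c "
from tilt import *
tilt(np.array([[113,264],[273,234]])/2+[160,100])"
```

```text
[[ 0.747   0.0423  0.005 ]
 [ 0.5427 -0.0658  0.005 ]] [-0.014  -0.0036] len 0.2311 phi-pi/2 [0.111 0.071]
```

Request:
{"name": "jog_arm", "arguments": {"plan": [[0.008,[0,0.0083,-0.0005],[0,0,0]],[0.008,[0,0.0167,-0.0008],[0,0,0]],[0.008,[0,0.025,-0.0008],[0,0,0]],[0.008,[0,0.0317,-0.0008],[0,0,0]],[0.008,[0,0.0317,-0.0008],[0,0,0]],[0.008,[0,0.0317,-0.0008],[0,0,0]]], "force": 30}}

```text
t: 11.2
tool_pos: [0.6505, -0.0203, 0.2614]
tool_rot: [3.028, 0.82, 0.01]
contact_force: [0.8, 0.3, 6.6]
opening: 0.0127
grip_force: 30.8
```

Run:
```python
from go import *
a=snap('side','pics/s6.png')[140:240,200:310,::-1]
cv2.imwrite('pics/c6.png',cv2.resize(a,None,fx=6,fy=6,interpolation=2))
```

```text
(no output)
```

View pics/c6.png

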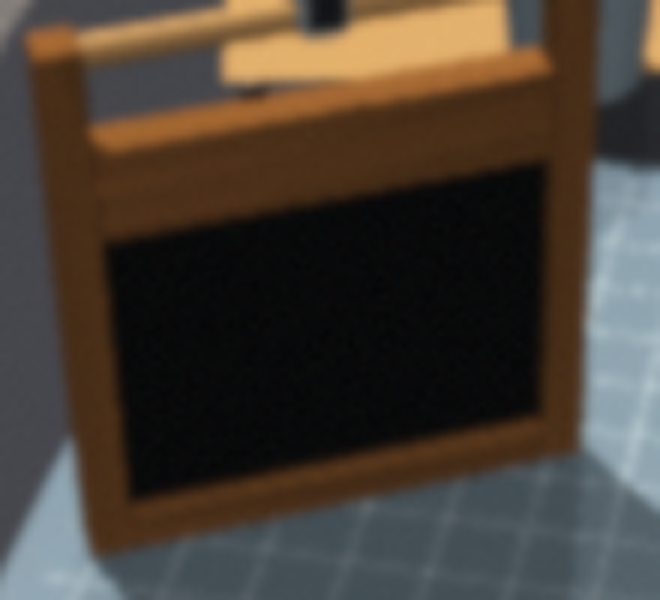

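Run:
```python
from tilt import *
from scipy.optimize import least_squares
f=lambda a:np.array(a)/6+[200,140]-.4
uv=f([[95,556],[578,454]]);tilt(uv)
# full fit: bottom corners, top-left face corner, black-area corners (x half-width & depth free)
S=np.array([[.12,-.136,0],[-.12,-.136,0],[.12,.136,0]])
U=f([[95,556],[578,454],[30,66],[130,500],[540,415],[545,165],[107,242]])
def P(p):
    x,y,yaw,ph,w,h=p
    B=np.array([[w,-.114,h],[-w,-.114,h],[-w,.04,h],[w,.04,h]])
    M=(R.from_euler('z',yaw)*R.from_euler('x',ph)).as_matrix()
    o=np.array([x,y,0])-M@[0,-.141,.011]
    return proj('side',o+np.r_[S,B]@M.T)
r=least_squares(lambda p:np.r_[(P(p)-U).ravel(),(p[5]-.004)*300,(p[4]-.098)*300],[.65,-.02,.53,1.57,.098,.004])
print(r.x.round(4),'lean',np.pi/2-r.x[3],r.fun.round(1))
```

```text
[[ 0.7495  0.044   0.005 ]
 [ 0.5457 -0.0731  0.005 ]] [0.0051 0.0076] len 0.235 phi-pi/2 [0.038 0.028]
[ 0.6542 -0.0267  0.5142  1.508   0.0978  0.0046] lean 0.06274732239047198 [-1.  -0.4  0.7 -0.4  0.7  0.3  0.1  0.5 -0.6  0.9  0.3 -0.8 -0.3 -0.3
  0.2 -0.1]
```

To row units: 0.011 m / 0.6 = 0.0183, 0.004 m / 0.6 = 0.0067.

Request:
{"name": "jog_arm", "arguments": {"plan": [[0.008,[0,0.0067,-0.0012],[0,0,0]],[0.008,[0,0.0133,-0.0017],[0,0,0]],[0.008,[0,0.0183,-0.0017],[0,0,0]],[0.008,[0,0.0183,-0.0017],[0,0,0]],[0.008,[0,0.0183,-0.0017],[0,0,0]],[0.008,[0,0.0183,-0.0017],[0,0,0]]], "force": 35}}

```text
t: 11.75
tool_pos: [0.6555, -0.0291, 0.2612]
tool_rot: [3.03, 0.821, 0.007]
contact_force: [0.6, 1.4, 5.9]
opening: 0.0124
grip_force: 35.3
```

Run:
```python
from tilt import *
# track the sign's features from s6 to now by optical flow
a=cv2.imread('pics/s6.png',0);snap('side','pics/s7.png');b=cv2.imread('pics/s7.png',0)
f=lambda q:np.array(q)/6+[200,140]-.4
U=f([[95,556],[578,454],[30,66],[130,500],[540,415],[545,165],[107,242]]).astype(np.float32)
V,st,e=cv2.calcOpticalFlowPyrLK(a,b,U[:,None],None,winSize=(13,13));V=V[:,0];print((V-U).round(2).tolist(),st.ravel())
tilt(V[:2])
from scipy.optimize import least_squares
S=np.array([[.12,-.136,0],[-.12,-.136,0],[.12,.136,0]])
def P(p):
    x,y,yaw,ph=p;w,h=.0978,.0046
    B=np.array([[w,-.114,h],[-w,-.114,h],[-w,.04,h],[w,.04,h]])
    M=(R.from_euler('z',yaw)*R.from_euler('x',ph)).as_matrix()
    o=np.array([x,y,0])-M@[0,-.141,.011]
    return proj('side',o+np.r_[S,B]@M.T)
r=least_squares(lambda p:(P(p)-V).ravel(),[.65,-.02,.53,1.57])
print(r.x.round(4),'lean',np.pi/2-r.x[3],r.fun.round(1))
```

```text
[[-0.029999999329447746, -0.1599999964237213], [-0.10999999940395355, -0.10999999940395355], [0.6600000262260437, -2.140000104904175], [-0.07000000029802322, -0.30000001192092896], [-0.1899999976158142, -0.23000000417232513], [-0.7400000095367432, -1.4199999570846558], [-0.4399999976158142, -1.690000057220459]] [1 1 1 1 1 1 1]
[[ 0.7498  0.0433  0.005 ]
 [ 0.5461 -0.0735  0.005 ]] [0.0146 0.0172] len 0.2348 phi-pi/2 [ 0.002 -0.008]
[ 0.654  -0.0274  0.518   1.5379] lean 0.032857614988877515 [-0.8 -0.4  0.9 -0.6 -0.3  0.4  0.3  0.5 -0.4  0.7  0.5 -0.8 -0.1  0. ]
```

To row units: 0.004 m / 0.6 = 0.0067, 0.002 m / 0.6 = 0.0033.

Request:
{"name": "jog_arm", "arguments": {"plan": [[0.008,[0,0.0033,0],[0,0,0]],[0.008,[0,0.0067,0],[0,0,0]],[0.008,[0,0.0067,0],[0,0,0]],[0.008,[0,0.0067,0],[0,0,0]],[0.008,[0,0.0067,0],[0,0,0]],[0.008,[0,0.0067,0],[0,0,0]],[0.008,[0,0.0067,0],[0,0,0]],[0.008,[0,0.0067,0],[0,0,0]],[0.008,[0,0.0067,0],[0,0,0]],[0.008,[0,0.0067,0],[0,0,0]]], "force": 35}}

```text
t: 12.63
tool_pos: [0.6574, -0.0324, 0.2611]
tool_rot: [3.03, 0.821, 0.007]
contact_force: [2.4, 1.5, 6.8]
opening: 0.0124
grip_force: 35.3
```

```bash
python3 -c "
from go import *
print(np.abs(readout.get_obs()['dq']).max());print(ctrl.finish_job())"
```

```text
0.002264536519812228
the job is handed in; nothing more can be done
None
```

The job is handed in after 12.6 s on the robot's clock: the leg is fully out and the sign stands on its two feet, held by the dowel at about 35 N, within roughly 0.02 rad of plumb by my estimate; the judge's verdict was not shown.

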